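# Shut the laminating press and pin it

## Task

Take the setting block off the lower half of the hinged wooden press and put it back, fully down, in its own slot of the gauge rack: the one whose shape it fits. Then swing the press shut, push the loose steel pin from its stand straight down through the aligned holes of both halves until its collar sits on the upper half, and press the halves fully shut against their rubber buffers. Finish while still pressing: do not let go at the end, and leave the bowl, the cup, the brush and the round gauge as they are.

Things in the scene. Friction and masses are not known exactly. Their poses are not given: they have to be found in the camera images.
- press: Lower half of the press, a pale wooden slab 200 (x) x 150 (y) x 30 mm high, fixed on the table; a dark red panel is inlaid flush in its top. Origin: centre of its underside. The hinge runs along its x axis on its +y edge; its -y edge is the closing edge.
- lid (a joint): Swing of the upper half about the hinge (rad): 0 = down, resting on its rubber buffers, still 0.05 rad (6 mm at the hole) short of shut; 1.52 = upright; starts at 1.7 to 2.05, leaning out beyond the hinge; stop at 2.15. The stiff hinge holds it above about 0.9; below that it sinks down by itself, taking a second or two.
- give (a joint): How far the upper half's board is pressed against the buffers (rad): 0 = not pressed, 0.05 = pressed home. With lid at 0 and give at 0.05 the halves are fully shut, parallel. The board starts to give at about 1 N straight down at the hole, is home at about 8 N and springs back when let go. Its angle to the lower half is lid + 0.05 - give.
- lid_hinge (a point): Middle of the hinge axis, 31 mm above the table, on the lower half's +y edge; fixed to the lower half and oriented like it, the axis lies along its x.
- lid_hole (a point): Centre of the 16 mm through hole in the upper half, on its outer face (up when shut, then 47 mm above the table). 130 mm from the hinge axis, 20 mm in from the free edge, midway along it. z: outward normal of that face; -y: from the hinge to the free edge; x: along the hinge.
- lid_edge (a point): Middle of the upper half's free edge, on the outer face, 150 mm from the hinge axis; axes as lid_hole. The upper half is a plain wooden board 200 (along the hinge) x 150 x 16 mm, 0.42 kg, without a handle; its inner face passes through the hinge axis.
- base_hole (a point): Centre of the mouth of the 15 mm hole in the lower half's top, 30 mm above the table; the hole goes right down to the table. Straight below the upper half's hole when the press is shut.
- setting_block: Plain aluminium block 22 (x) x 44 (y) x 60 mm high, 0.11 to 0.23 kg, loose, standing upright on the lower half. Origin: centre of its underside.
- slot_long: The setting block's own slot: fixed wooden socket 72 x 78 x 28 mm on the 10 mm high dark board of the rack, with an empty rectangular pocket 26 (x) x 48 (y) mm, 22 mm deep, central in its top. Origin: centre of its underside, 10 mm above the table; pocket floor 6 mm, mouth 28 mm above it. The rack's three sockets stand in a row 90 mm apart, in any order.
- slot_square: Another socket of the rack, same outer size and origin, with an empty square pocket 34 x 34 mm, for a gauge that is not here.
- slot_round: Another socket of the rack, same outer size and origin, with a round pocket of 34 mm that holds the round gauge.
- round_gauge: Aluminium cylinder of 30 mm diameter, 60 mm high, loose in the round pocket; leave it alone. Origin: centre of its underside.
- pin: Loose steel pin, 0.13 kg, upright in its stand. Origin: centre of the underside of its collar (30 mm diameter, 5 mm thick). Above the collar a round grip, 18 mm diameter, 40 mm high, top 45 mm above the origin. Below it a shank, 12 mm diameter, 40 mm long, the last 6 mm tapered to 6 mm. z points from tip to grip.
- pin_tip (a point): Tip of the pin's shank, 40 mm below the pin's origin.
- pin_stand: Dark wooden stand 60 x 60 x 50 mm high, fixed on the table, with a 16 mm hole right through; the pin's collar rests on its top. Origin: centre of its underside.
- bowl: Brown-red bowl, 116 mm across, 65 mm high, loose bystander. Origin: centre of its underside.
- cup: Brown cup without a handle, 68 mm across, 85 mm high, loose bystander. Origin: centre of its underside.
- brush: Flat brush lying on the table, loose bystander.

How it is judged (in metres and radians):
On the way, in this order (a step that is already met when the one before it is completed fails the run):
1. the setting block stands fully down in its own slot, let go (horizontal distance between setting_block and slot_long below 0.006 m and z of setting_block in the frame of slot_long below 0.01 m and angle between setting_block's own z axis and vertical below 0.12 rad and contact force between the fingers and setting_block below 0.1 N), for 0.2 s.
2. the press is swung shut onto its buffers (value of joint lid below 0.03 rad), for 0.2 s.
3. the pin is through the upper half and in the hole of the lower half (horizontal distance between pin_tip and base_hole below 0.005 m and z of pin_tip in the frame of press below 0.022 m and angle between pin's own z axis and vertical below 0.12 rad), for 0.1 s.
At the end, for the whole second after the job is handed in: The block stands in its own slot (within 6 mm, down to 4 mm), untouched; the pin is upright in both holes (tip within 5 mm of the axis, at most 12.5 mm above the table); the robot keeps the upper half pressed shut (lid < 0.01, give > 0.04 rad), on pin or board, with over 2 N (all of step 1 and horizontal distance between pin_tip and base_hole below 0.005 m and z of pin_tip in the frame of press below 0.0125 m and angle between pin's own z axis and vertical below 0.12 rad and value of joint lid below 0.01 rad and value of joint give above 0.04 rad and contact force between any of pin, the arm, the fingers and lid above 2 N and (contact force between any of the fingers, the arm and pin above 2 N or contact force between any of the arm, the fingers and lid above 2 N) and velocity of joint give below 0.05 rad/s); the arm keeps its last pose, push and grip.
It fails at once if the bowl is disturbed (distance of bowl from where it was at the start of the episode above 0.03 m).
It fails at once if the cup is disturbed (distance of cup from where it was at the start of the episode above 0.03 m).
It fails at once if the brush is disturbed (distance of brush from where it was at the start of the episode above 0.03 m).
It fails at once if the round gauge is disturbed (distance of round_gauge from where it was at the start of the episode above 0.015 m).
It also fails if it takes over 69 s, if anything falls off the work surface, if the arm or the gripper's body presses on something with over 40 N, if the wrist force passes 120 N, or if a joint passes its speed limit or range.

## Robot

A 6-joint arm with a two-finger parallel gripper is mounted at the origin on the work surface. World frame = base frame: x ahead of the robot, y to its left, z up, the work surface at z = 0. Lengths are in m, angles in degrees, forces in N, time in s.
With the tool pointing down it reaches from about 0.375 to 0.9 m from the base axis. Payload 3.1 kg.
Tool frame: the origin (TCP) lies midway between the tips of the shut fingers; the grasp point (between the pads) lies bot.hold_point_z behind it (bot.hold_point_z is the distance from the TCP to the grasp point, in m); z points along the fingers, y is the direction in which the jaws open and shut (so a half turn about z gives the same grasp; the last joint's range is limited). The gripper opens to 87 mm and grips with 3 to 60 N. Pads are 19 mm wide; open, the fingers measure 117 mm over their backs; the gripper's body (75 mm by 190 mm) begins 51 mm behind the grasp point.
Start: joints at [55.147, 30.224, 82.088, -0, 67.689, -10.227], TCP at [0.26, 0.568, 0.223] pointing down, gripper open.
Joint ranges: [-176.69, 176.69], [-43.24, 126.21], [12.49, 139.97], [-82, 262], [0, 151.66], [-163.58, 163.58]. Speed limits (degrees/s): [159.86, 159.86, 180, 180, 180, 180].

## Interface

Orientations are given as a 3x3 rotation matrix whose columns are the frame's x, y, z axes.
In Python, from rig import bot, vision, order gives the robot as it stands. The module is installed in compiled form; this text tells all that it offers.
- The arm moves only by the tool move_arm, never from a script. Its argument "moves" is a list of rows, each an object of numbers: "hand": the finger opening in mm, from 0 to 87; "x", "y", "z": the shift along the tool's x, y, z in units of 25 mm (1.0 is 25 mm); "wx", "wy", "wz": the turn, a rotation vector about the tool's x, y, z in degrees. In form: [{"hand": .., "x": .., "y": .., "z": .., "wx": .., "wy": .., "wz": ..}, ...]. A call has 1 to 20 rows; each row shifts and turns the commanded pose from where the row before left it, along the tool's axes as they then stand; what a row does not reach is not made up. A row lasts 1/10 s, in which the tool goes at most 50 mm and 8.59 degrees, less where a joint would pass 70% of its speed; a pose out of reach is approached as far as the arm can. A call is refused whole if a number of a shift passes 1 or a number of a turn 8.59, either way. A call with a gripper value outside its range is refused whole. The fingers move at their own pace and stop on an object; the grip force is fixed at half the most. Time passes only in rows, so rows that do not move let the fingers close. It gives the time, the measured TCP pose, the force and the opening at its end, in the units of the state.
- bot.read_state(): the state, without advancing time (a new reading comes with each control period).
- vision.capture(name): name is "side" or "top" or "wrist"; returns a dict with "image" (384x512x3 uint8, red, green, blue), "z_map" (384x512 float32, m along the optical axis (not along the pixel's ray), 0 where there is no reading), "fx", "fy", "cx", "cy" (pixels), "pose" (4x4, takes a point from camera to world coordinates); the wrist camera has in their place "hand_eye" (4x4, takes a point from camera to tool coordinates, whose origin is the TCP and whose axes are the flange's). Camera axes: x right, y down, z forward; pixel columns grow to the right and rows downward; lengths in m; the calibration is good to about 2 mm. The wrist camera is an equidistant fisheye: a pixel r from the principal point sees the ray r / f radians off the axis. A picture is of the moment at which its call begins: read the wrist's pose just before it.
- order.hand_in(): hands the job in, once; it reports no verdict.
The state is a dict: "time_s": time; "joint_positions": joint angles; "qvel": joint speeds; "tau": joint torques, N m; "position": TCP position; "tcp_rot": TCP orientation; "force": force on the tool from outside, world axes, zero at the start; "moment": the same for the moment, N m; "opening": opening from 0.0 (shut) to 1.0 (fully open).
Only numpy, scipy, OpenCV 4.12 (cv2) and the standard library are available. Lean on these libraries where they do the work, as an engineer would, in place of code of your own. Each camera call takes 0.05 s, during which the arm holds its last target.

## Working session

There is one attempt and no reset: what is moved stays moved. The work goes in short steps, Python scripts to look and compute and a tool call to move; the robot and the scene stay as the last step left them, time stands still between calls to the robot, and variables do not carry over. Pictures are saved under pics/ and viewed, and the job is handed in when it is done.

Besides the shell and the picture viewer there is one more tool, called after ">>>" as name(argument=value, ...), one argument or row to a line, values as JSON. move_arm: Moves the arm, as the interface text tells. Its arguments: {"type":"object","properties":{"moves":{"type":"array"}},"required":["moves"]}

```bash
mkdir -p pics; ls; python3 - <<'E'
from rig import bot,vision
import cv2,numpy as np
print(bot.read_state(), bot.hold_point_z)
for n in ["side","top","wrist"]:
    c=vision.capture(n); cv2.imwrite(f"pics/{n}0.png",c["image"][:,:,::-1]); np.savez(f"pics/{n}0.npz",**c)
    print(n,{k:v for k,v in c.items() if k not in("image","z_map")})
E
```

```text
pics
{'time_s': 0.0, 'joint_positions': array([ 5.51465428e+01,  3.02775497e+01,  8.21569401e+01, -2.99762359e-03,
        6.76888025e+01, -1.02254373e+01]), 'qvel': array([ 0.11926616, -0.03584344, -0.07334878,  0.03397603, -0.03120572,
       -0.00024853]), 'tau': array([-1.46809482e-03, -4.40045285e+01, -1.76588988e+01,  6.31916709e-02,
        5.83793269e-02, -1.58177918e-04]), 'position': array([0.25999333, 0.56754446, 0.22158375]), 'tcp_rot': array([[-9.09040522e-01,  4.16706027e-01, -1.19002239e-03],
       [ 4.16707592e-01,  9.09038814e-01, -1.79350887e-03],
       [ 3.34410586e-04, -2.12626361e-03, -9.99997684e-01]]), 'force': array([ 0.06977576,  0.30910597, -0.24557702]), 'moment': array([-0.04116452,  0.01925166,  0.03785618]), 'opening': 1.0004670379399014} 0.0187
side {'fx': 485.57494602784055, 'fy': 485.57494602784055, 'cx': 251.7780956894505, 'cy': 194.35501236043098, 'pose': array([[ 0.94900238, -0.23918284,  0.20539245,  0.3341948 ],
       [-0.31463796, -0.67733552,  0.6649959 , -0.8657564 ],
       [-0.019936  , -0.69570695, -0.71804902,  1.01082866],
       [ 0. 
[... 173 characters left out ...]
[ 0.02318269, -0.99615746,  0.0844564 ,  0.5236209 ],
       [-0.99965918, -0.02208385,  0.013922  ,  0.01120936],
       [-0.01200338, -0.08475037, -0.99632991,  0.98035387],
       [ 0.        ,  0.        ,  0.        ,  1.        ]])}
wrist {'fx': 297.3186396354542, 'fy': 297.3186396354542, 'cx': 259.5790395843404, 'cy': 189.74530146942544, 'hand_eye': array([[-1.81988010e-04, -9.68140568e-01, -2.50407283e-01,
         6.74119510e-02],
       [ 9.99999832e-01, -3.14161546e-04,  4.87863440e-04,
        -6.21901284e-05],
       [-5.50988727e-04, -2.50407152e-01,  9.68140462e-01,
        -1.62849839e-01],
       [ 0.00000000e+00,  0.00000000e+00,  0.00000000e+00,
         1.00000000e+00]])}
```

View pics/side0.png

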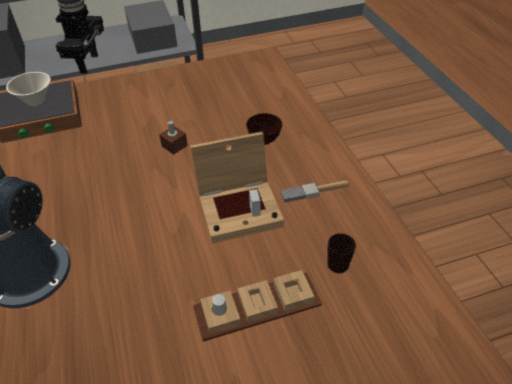

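View pics/top0.png

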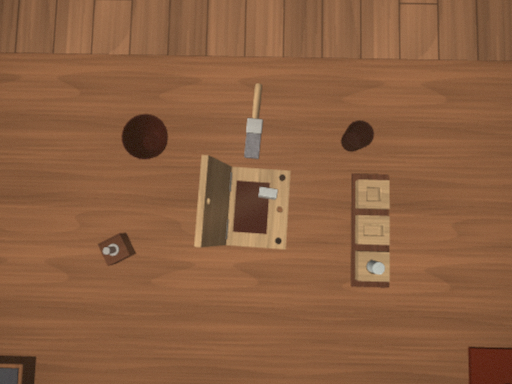

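View pics/wrist0.png

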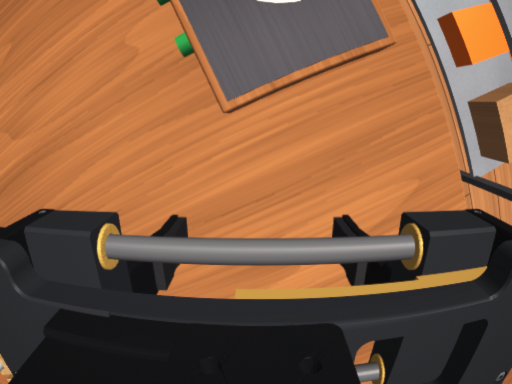

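```bash
cat > h.py <<'E'
import numpy as np,cv2
from rig import bot,vision
def load(n): return dict(np.load(f"pics/{n}.npz"))
def ray(c,u,v):
    d=np.array([(u-c["cx"])/c["fx"],(v-c["cy"])/c["fy"],1.0]); return c["pose"][:3,:3]@d, c["pose"][:3,3]
def atz(c,u,v,z):
    d,o=ray(c,u,v); return o+d*(z-o[2])/d[2]
def pt(c,u,v):
    d,o=ray(c,u,v); return o+d*c["z_map"][int(round(v)),int(round(u))]
def proj(c,p):
    P=c["pose"]; q=P[:3,:3].T@(np.asarray(p)-P[:3,3]); return q[0]/q[2]*c["fx"]+c["cx"],q[1]/q[2]*c["fy"]+c["cy"]
def cloud(c):
    v,u=np.mgrid[0:384,0:512]; z=c["z_map"]
    d=np.stack([(u-c["cx"])/c["fx"],(v-c["cy"])/c["fy"],np.ones_like(z)],-1)*z[...,None]
    return d@c["pose"][:3,:3].T+c["pose"][:3,3]
def crop(c,x0,y0,x1,y1,s,name):
    im=c["image"][y0:y1,x0:x1,::-1]; im=cv2.resize(im,None,fx=s,fy=s,interpolation=cv2.INTER_CUBIC)
    for x in range(x0,x1,10): cv2.putText(im,str(x),((x-x0)*s,8),0,.3,(255,255,0),1) if x%20==0 else 0; cv2.line(im,((x-x0)*s,10),((x-x0)*s,14),(255,255,0),1)
    for y in range(y0,y1,10): cv2.putText(im,str(y),(0,(y-y0)*s+4),0,.3,(255,255,0),1)
    cv2.imwrite(f"pics/{name}.png",im)
E
python3 - <<'E'
from h import *
c=load("top0")
crop(c,180,145,310,260,6,"tp");crop(c,340,165,410,295,4,"tr");crop(c,85,220,150,280,8,"ts")
s=load("side0"); crop(s,180,125,300,250,4,"sp");crop(s,185,260,330,340,5,"sr");crop(s,150,110,200,160,8,"ss")
E
```

```text
(no output)
```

View pics/tp.png

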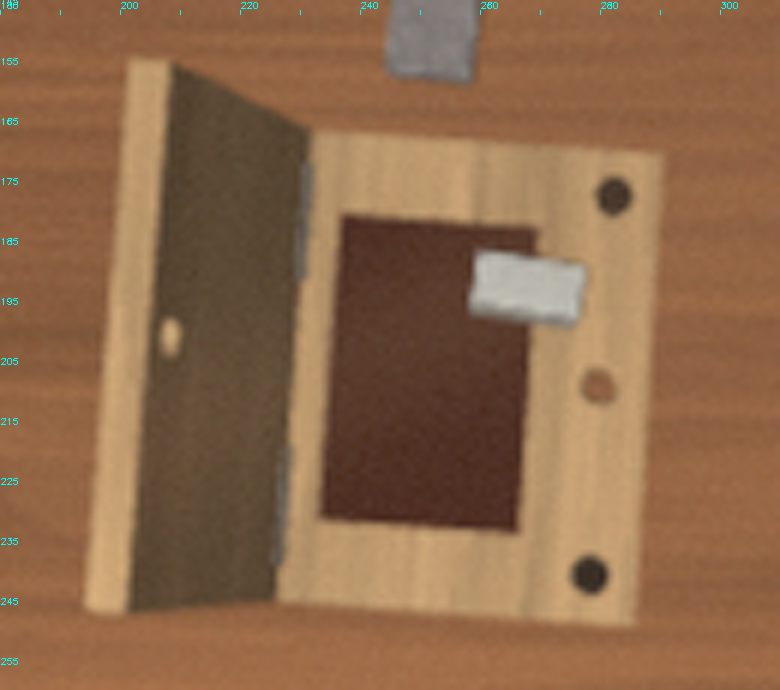

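View pics/tr.png

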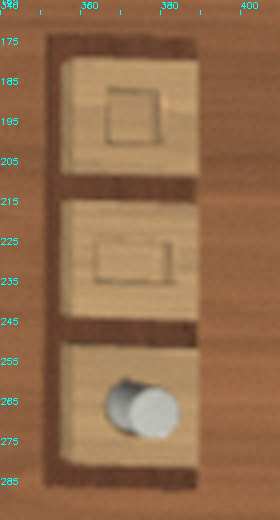

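View pics/ts.png

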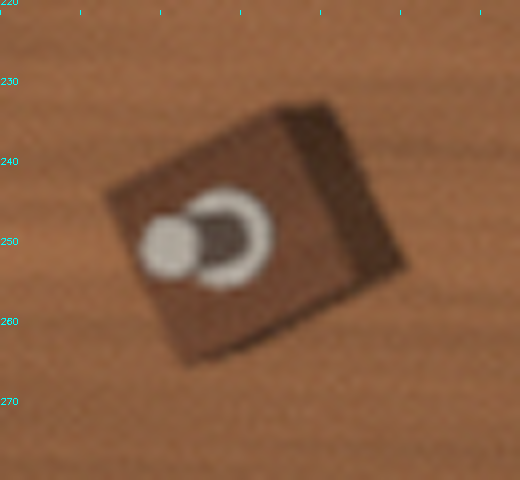

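View pics/sp.png

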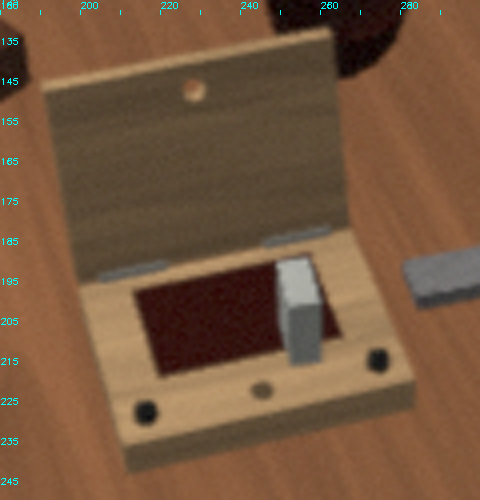

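View pics/sr.png

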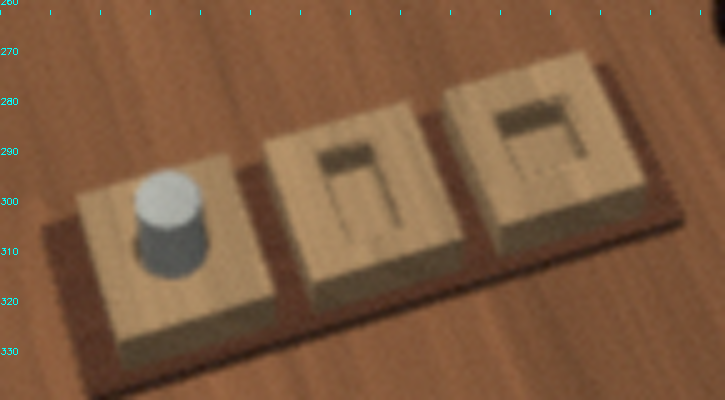

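View pics/ss.png

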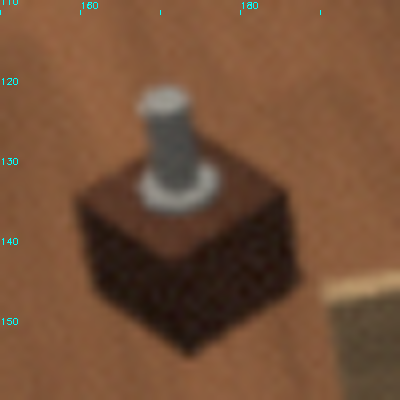

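```bash
python3 - <<'E'
from h import *
c=load("top0"); s=load("side0")
T=lambda px,py:(180+px/6-.4,145+py/6-.4)
np.set_printoptions(precision=4,suppress=True)
pc=[atz(c,*T(*p),.03) for p in [(310,130),(663,153),(636,626),(277,602)]]
print("press corners",pc)
pc=np.array(pc); print("ctr",pc.mean(0),"yaw from closing edge",np.degrees(np.arctan2(*(pc[1]-pc[2])[[1,0]])),np.degrees(np.arctan2(*(pc[0]-pc[3])[[1,0]])), "long",np.degrees(np.arctan2(*(pc[0]-pc[1])[[1,0]])))
print("hole top",atz(c,*T(599,387),.03))
S=lambda px,py:(180+px/4-.4,125+py/4-.4)
print("hole side",atz(s,*S(262,391),.03), "side corners",[atz(s,*S(*p),.03) for p in [(354,230),(413,380),(124,444),(80,285)]])
for nm,cc in(("top",c),("side",s)):
    P=cloud(cc); 
    def seg(x0,x1,y0,y1,z0,z1):
        m=(P[...,0]>x0)&(P[...,0]<x1)&(P[...,1]>y0)&(P[...,1]<y1)&(P[...,2]>z0)&(P[...,2]<z1); return P[m],m
    q,m=seg(.45,.65,-.15,.05,.08,.1)
    if len(q):
        r=cv2.minAreaRect(q[:,:2].astype(np.float32)*1000); print(nm,"block",len(q),q.mean(0),r)
    q,m=seg(.3,.6,-.5,-.2,.032,.042); print(nm,"socket",len(q),q.mean(0), cv2.minAreaRect(q[:,:2].astype(np.float32)*1000))
    q,m=seg(.3,.5,.25,.5,.08,.11); print(nm,"pin",len(q),q.mean(0) if len(q) else 0, q.min(0),q.max(0))
    q,m=seg(.3,.5,.25,.5,.044,.053); print(nm,"stand",len(q),q.mean(0) ,cv2.minAreaRect(q[:,:2].astype(np.float32)*1000))
    q,m=seg(.3,.5,-.45,-.2,.07,.09); print(nm,"gauge",q.mean(0) )
    q,m=seg(.35,.75,.0,.25,.06,.25); print(nm,"lid",q.min(0),q.max(0))
R=lambda px,py:(340+px/4-.4,165+py/4-.4)
for k,pp in {"sq":[(60,57),(197,60),(198,176),(65,173)],"long":[(63,201),(198,202),(198,318),(65,315)],"longpk":[(94,239),(171,243),(171,284),(94,281)]}.items():
    a=np.array([atz(c,*R(*p),.038) for p in pp]); print(k,a[:,:2],a.mean(0))
for k,pp in {"long":[(265,141),(408,101),(463,239),(310,280)],"sq":[(445,91),(583,51),(645,183),(497,224)]}.items():
    a=np.array([atz(s,185+x/5-.4,260+y/5-.4,.038) for x,y in pp]); print("side",k,a[:,:2],a.mean(0), np.degrees(np.arctan2(*(a[1]-a[0])[[1,0]])))
print("pin top", atz(c,85+170/8-.45,220+247/8-.45,.095),"collar",atz(c,85+223/8-.45,220+237/8-.45,.055))
print("pin side", atz(s,150+164/8-.45,110+101/8-.45,.095),"collar",atz(s,150+179/8-.45,110+184/8-.45,.055))
# lid
for nm,p in {"hole":(170,337),"in_far":(172,65),"in_near":(128,612),"out_far":(130,60),"out_near":(85,612)}.items():
    print(nm,pt(c,*T(*p)),T(*p))
E
```

```text
press corners [array([0.6716, 0.0766, 0.03  ]), array([ 0.6649, -0.0743,  0.03  ]), array([ 0.4648, -0.0659,  0.03  ]), array([0.4712, 0.0849, 0.03  ])]
ctr [0.5682 0.0053 0.03  ] yaw from closing edge -2.411941218789909 -2.3813481185079253 long 87.46058691333684
hole top [ 0.5646 -0.0487  0.03  ]
hole side [ 0.5653 -0.0501  0.03  ] side corners [array([0.6746, 0.0736, 0.03  ]), array([ 0.6635, -0.0743,  0.03  ]), array([ 0.4665, -0.0637,  0.03  ]), array([0.4745, 0.0859, 0.03  ])]
top block 173 [ 0.6029 -0.0152  0.0901] ((603.5217895507812, -15.302911758422852), (43.445274353027344, 22.2094669342041), 82.07901000976562)
top socket 1755 [ 0.4928 -0.2798  0.0382] ((496.51409912109375, -281.46856689453125), (78.56378936767578, 206.00775146484375), 89.77806854248047)
top pin 64 [0.4568 0.3604 0.0926] [0.4483 0.3527 0.0807] [0.4652 0.3716 0.0993]
top stand 436 [0.4569 0.3599 0.0503] ((456.34033203125, 362.4939880371094), (59.608680725097656, 60.80318069458008), 27.842775344848633)
top gauge [ 0.4296 -0.2808  0.0762]
top lid [0.4735 0.0019 0.06  ] [0.7494 0.2473 0.1784]
side block 125 [ 0
[... 904 characters left out ...]
g [[ 0.4846 -0.2443]
 [ 0.5557 -0.2452]
 [ 0.5544 -0.3238]
 [ 0.4821 -0.321 ]] [ 0.5192 -0.2836  0.038 ] -0.7469761064673673
side sq [[ 0.5743 -0.2457]
 [ 0.6453 -0.2458]
 [ 0.6441 -0.3236]
 [ 0.5717 -0.3216]] [ 0.6089 -0.2842  0.038 ] -0.13377333578862213
pin top [0.4553 0.362  0.095 ] collar [0.4556 0.3617 0.055 ]
pin side [0.4559 0.3607 0.095 ] collar [0.456  0.3598 0.055 ]
hole [0.5744 0.1183 0.1489] (207.93333333333334, 200.76666666666665)
in_far [0.6722 0.1177 0.1731] (208.26666666666665, 155.43333333333334)
in_near [ 0.4637  0.1518 -0.0006] (200.93333333333334, 246.6)
out_far [0.6741 0.1334 0.1711] (201.26666666666665, 154.6)
out_near [0.4635 0.17   0.0027] (193.76666666666665, 246.6)
```

>>> move_arm(
  moves=[
    {"hand": 60,"wz": 8.1},
    {"hand": 60,"wz": 8.1},
    {"hand": 60,"wz": 8.1},
    {"hand": 60,"wz": 8.1},
    {"hand": 60,"wz": 8.1},
    {"hand": 60,"wz": 8.1},
    {"hand": 60,"wz": 8.1},
    {"hand": 60,"wz": 8.1},
    {"hand": 60,"wz": 8.1},
    {"hand": 60,"x": -0.8,"y": 0.6},
    {"hand": 60,"x": -0.9,"y": 0.7},
    {"hand": 60,"x": -0.9,"y": 0.7},
    {"hand": 60,"x": -0.9,"y": 0.7},
    {"hand": 60,"x": -0.9,"y": 0.7},
    {"hand": 60,"x": -0.9,"y": 0.7},
    {"hand": 60,"x": -0.9,"y": 0.7},
    {"hand": 60,"x": -0.9,"y": 0.7},
    {"hand": 60,"x": -0.9,"y": 0.7},
    {"hand": 60,"x": -0.9,"y": 0.7},
  ],
)

```text
schema error: expected keys hand, x, y, z, wx, wy, wz
```

>>> move_arm(
  moves=[
    {"hand": 60,"x": 0,"y": 0,"z": 0,"wx": 0,"wy": 0,"wz": 8.1},
    {"hand": 60,"x": 0,"y": 0,"z": 0,"wx": 0,"wy": 0,"wz": 8.1},
    {"hand": 60,"x": 0,"y": 0,"z": 0,"wx": 0,"wy": 0,"wz": 8.1},
    {"hand": 60,"x": 0,"y": 0,"z": 0,"wx": 0,"wy": 0,"wz": 8.1},
    {"hand": 60,"x": 0,"y": 0,"z": 0,"wx": 0,"wy": 0,"wz": 8.1},
    {"hand": 60,"x": 0,"y": 0,"z": 0,"wx": 0,"wy": 0,"wz": 8.1},
    {"hand": 60,"x": 0,"y": 0,"z": 0,"wx": 0,"wy": 0,"wz": 8.1},
    {"hand": 60,"x": 0,"y": 0,"z": 0,"wx": 0,"wy": 0,"wz": 8.1},
    {"hand": 60,"x": 0,"y": 0,"z": 0,"wx": 0,"wy": 0,"wz": 8.1},
    {"hand": 60,"x": -0.8,"y": 0.6,"z": 0,"wx": 0,"wy": 0,"wz": 0},
    {"hand": 60,"x": -0.9,"y": 0.7,"z": 0,"wx": 0,"wy": 0,"wz": 0},
    {"hand": 60,"x": -0.9,"y": 0.7,"z": 0,"wx": 0,"wy": 0,"wz": 0},
    {"hand": 60,"x": -0.9,"y": 0.7,"z": 0,"wx": 0,"wy": 0,"wz": 0},
    {"hand": 60,"x": -0.9,"y": 0.7,"z": 0,"wx": 0,"wy": 0,"wz": 0},
    {"hand": 60,"x": -0.9,"y": 0.7,"z": 0,"wx": 0,"wy": 0,"wz": 0},
    {"hand": 60,"x": -0.9,"y": 0.7,"z": 0,"wx": 0,"wy": 0,"wz": 0},
    {"hand": 60,"x": -0.9,"y": 0.7,"z": 0,"wx": 0,"wy": 0,"wz": 0},
    {"hand": 60,"x": -0.9,"y": 0.7,"z": 0,"wx": 0,"wy": 0,"wz": 0},
    {"hand": 60,"x": -0.9,"y": 0.7,"z": 0,"wx": 0,"wy": 0,"wz": 0},
  ],
)

```text
time_s: 2.05
position: [0.4025, 0.3238, 0.2224]
tcp_rot: [[0.131, 0.991, -0.0], [0.991, -0.131, -0.0], [-0.0, -0.0, -1.0]]
force: [0.8, -0.2, 0.2]
opening: 0.688
```

>>> move_arm(
  moves=[
    {"hand": 60,"x": -0.9,"y": 0.7,"z": 0,"wx": 0,"wy": 0,"wz": 0},
    {"hand": 60,"x": -0.9,"y": 0.7,"z": 0,"wx": 0,"wy": 0,"wz": 0},
    {"hand": 60,"x": -0.9,"y": 0.7,"z": 0,"wx": 0,"wy": 0,"wz": 0},
    {"hand": 60,"x": -0.9,"y": 0.7,"z": 0,"wx": 0,"wy": 0,"wz": 0},
    {"hand": 60,"x": -0.9,"y": 0.7,"z": 0,"wx": 0,"wy": 0,"wz": 0},
    {"hand": 60,"x": -0.9,"y": 0.7,"z": 0,"wx": 0,"wy": 0,"wz": 0},
    {"hand": 60,"x": -0.9,"y": 0.7,"z": 0,"wx": 0,"wy": 0,"wz": 0},
    {"hand": 60,"x": -0.9,"y": 0.7,"z": 0,"wx": 0,"wy": 0,"wz": 0},
    {"hand": 60,"x": -0.9,"y": 0.7,"z": 0,"wx": 0,"wy": 0,"wz": 0},
    {"hand": 60,"x": -0.9,"y": 0.7,"z": 0,"wx": 0,"wy": 0,"wz": 0},
    {"hand": 60,"x": -0.9,"y": 0.7,"z": 0,"wx": 0,"wy": 0,"wz": 0},
    {"hand": 60,"x": -0.9,"y": 0.7,"z": 0,"wx": 0,"wy": 0,"wz": 0},
    {"hand": 60,"x": -0.9,"y": 0.7,"z": 0.5,"wx": 0,"wy": 0,"wz": 0},
    {"hand": 60,"x": -0.8,"y": 0.6,"z": 0.8,"wx": 0,"wy": 0,"wz": 0},
    {"hand": 60,"x": 0,"y": 0,"z": 0.8,"wx": 0,"wy": 0,"wz": 0},
  ],
)

```text
time_s: 3.55
position: [0.6042, -0.02, 0.1696]
tcp_rot: [[0.134, 0.991, 0.004], [0.991, -0.134, -0.002], [-0.001, 0.004, -1.0]]
force: [0.0, -0.3, -1.1]
opening: 0.693
```

```bash
cat >> h.py <<'E'
def wcap(name):
    st=bot.read_state(); c=vision.capture("wrist"); T=np.eye(4); T[:3,:3]=st["tcp_rot"]; T[:3,3]=st["position"]
    c["pose"]=T@c["hand_eye"]; np.savez(f"pics/{name}.npz",**c); cv2.imwrite(f"pics/{name}.png",c["image"][:,:,::-1]); return c,st
def fray(c,u,v):
    x=(u-c["cx"]);y=(v-c["cy"]); r=np.hypot(x,y); t=r/c["fx"]; d=np.array([np.sin(t)*x/r,np.sin(t)*y/r,np.cos(t)]) if r>0 else np.array([0,0,1.])
    return c["pose"][:3,:3]@d,c["pose"][:3,3]
def fatz(c,u,v,z):
    d,o=fray(c,u,v); return o+d*(z-o[2])/d[2]
def fcloud(c):
    v,u=np.mgrid[0:384,0:512]; x=u-c["cx"];y=v-c["cy"]; r=np.hypot(x,y)+1e-9; t=r/c["fx"]; k=np.tan(t)/r
    d=np.stack([k*x,k*y,np.ones_like(x)],-1)*c["z_map"][...,None]
    return d@c["pose"][:3,:3].T+c["pose"][:3,3]
E
python3 - <<'E'
from h import *
np.set_printoptions(precision=4,suppress=True)
c,st=wcap("w1"); print(st["position"],st["time_s"])
P=fcloud(c)
m=(P[...,2]>.08)&(P[...,2]<.1)&(abs(P[...,0]-.6)<.08)&(abs(P[...,1]+.017)<.06)
q=P[m]; print(len(q),q.mean(0),cv2.minAreaRect(q[:,:2].astype(np.float32)*1000))
E
```

```text
[ 0.6042 -0.02    0.1696] 3.55
1335 [ 0.6031 -0.015   0.0903] ((602.7838134765625, -16.326631546020508), (44.58195114135742, 21.906150817871094), 82.53681945800781)
```

View pics/w1.png

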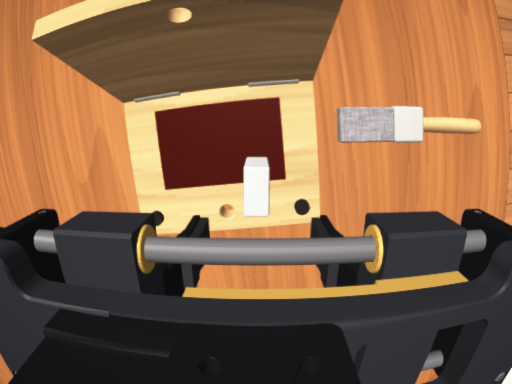

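```bash
python3 - <<'E'
from h import *
np.set_printoptions(precision=4,suppress=True)
c=load("w1"); print(fatz(c,227,211,.03)); print(bot.read_state()["position"])
E
```

```text
[ 0.5662 -0.049   0.03  ]
[ 0.6003 -0.018   0.1657]
```

>>> move_arm(
  moves=[
    {"hand": 60,"x": 0.1,"y": 0,"z": 0.8,"wx": 0,"wy": 0,"wz": 0},
    {"hand": 60,"x": 0,"y": 0,"z": 0.8,"wx": 0,"wy": 0,"wz": 0},
    {"hand": 60,"x": 0,"y": 0,"z": 0.8,"wx": 0,"wy": 0,"wz": 0},
    {"hand": 60,"x": 0,"y": 0,"z": 0.8,"wx": 0,"wy": 0,"wz": 0},
    {"hand": 60,"x": 0,"y": 0,"z": 0.7,"wx": 0,"wy": 0,"wz": 0},
    {"hand": 60,"x": 0,"y": 0,"z": 0.4,"wx": 0,"wy": 0,"wz": 0},
    {"hand": 60,"x": 0,"y": 0,"z": 0,"wx": 0,"wy": 0,"wz": 0},
  ],
)

```text
time_s: 4.3
position: [0.6009, -0.0136, 0.0613]
tcp_rot: [[0.131, 0.991, -0.003], [0.991, -0.131, 0.001], [0.0, -0.003, -1.0]]
force: [0.9, -0.5, 1.2]
opening: 0.685
```

>>> move_arm(
  moves=[
    {"hand": 60,"x": -0.1,"y": 0.1,"z": 0.1,"wx": 0,"wy": 0,"wz": 0},
    {"hand": 10,"x": 0,"y": 0,"z": 0,"wx": 0,"wy": 0,"wz": 0},
    {"hand": 10,"x": 0,"y": 0,"z": 0,"wx": 0,"wy": 0,"wz": 0},
    {"hand": 10,"x": 0,"y": 0,"z": 0,"wx": 0,"wy": 0,"wz": 0},
    {"hand": 10,"x": 0,"y": 0,"z": 0,"wx": 0,"wy": 0,"wz": 0},
    {"hand": 10,"x": 0,"y": 0,"z": 0,"wx": 0,"wy": 0,"wz": 0},
  ],
)

```text
time_s: 4.9
position: [0.6043, -0.0169, 0.0603]
tcp_rot: [[0.131, 0.991, 0.0], [0.991, -0.131, -0.0], [-0.0, 0.0, -1.0]]
force: [-1.1, 0.0, -0.1]
opening: 0.319
```

```bash
python3 - <<'E'
from h import *
s=bot.read_state();print(s["position"],s["opening"]*87,s["force"])
E
```

```text
[ 0.60426085 -0.01691778  0.06028618] 27.795508799774122 [-1.05237495  0.01381664 -0.12509424]
```

>>> move_arm(
  moves=[
    {"hand": 10,"x": 0,"y": 0,"z": 0,"wx": 0,"wy": 0,"wz": 0},
    {"hand": 10,"x": 0,"y": 0,"z": 0,"wx": 0,"wy": 0,"wz": 0},
    {"hand": 10,"x": 0,"y": 0,"z": 0,"wx": 0,"wy": 0,"wz": 0},
    {"hand": 10,"x": 0,"y": 0,"z": -0.5,"wx": 0,"wy": 0,"wz": 0},
    {"hand": 10,"x": 0,"y": 0,"z": -0.8,"wx": 0,"wy": 0,"wz": 0},
    {"hand": 10,"x": 0,"y": 0,"z": -0.8,"wx": 0,"wy": 0,"wz": 0},
    {"hand": 10,"x": 0,"y": 0,"z": -0.6,"wx": 0,"wy": 0,"wz": -7.2},
    {"hand": 10,"x": 0,"y": 0,"z": 0,"wx": 0,"wy": 0,"wz": 0},
  ],
)

```text
time_s: 5.7
position: [0.6062, -0.0172, 0.1303]
tcp_rot: [[0.006, 1.0, 0.006], [1.0, -0.006, -0.001], [-0.001, 0.006, -1.0]]
force: [0.7, 0.1, -2.4]
opening: 0.249
```

>>> move_arm(
  moves=[
    {"hand": 10,"x": -0.5,"y": -0.2,"z": 0,"wx": 0,"wy": 0,"wz": 0},
    {"hand": 10,"x": -0.9,"y": -0.3,"z": 0,"wx": 0,"wy": 0,"wz": 0},
    {"hand": 10,"x": -0.9,"y": -0.3,"z": 0,"wx": 0,"wy": 0,"wz": 0},
    {"hand": 10,"x": -0.9,"y": -0.3,"z": 0,"wx": 0,"wy": 0,"wz": 0},
    {"hand": 10,"x": -0.9,"y": -0.3,"z": 0,"wx": 0,"wy": 0,"wz": 0},
    {"hand": 10,"x": -0.9,"y": -0.3,"z": 0,"wx": 0,"wy": 0,"wz": 0},
    {"hand": 10,"x": -0.9,"y": -0.3,"z": 0,"wx": 0,"wy": 0,"wz": 0},
    {"hand": 10,"x": -0.9,"y": -0.3,"z": 0,"wx": 0,"wy": 0,"wz": 0},
    {"hand": 10,"x": -0.9,"y": -0.3,"z": 0,"wx": 0,"wy": 0,"wz": 0},
    {"hand": 10,"x": -0.9,"y": -0.3,"z": 0,"wx": 0,"wy": 0,"wz": 0},
    {"hand": 10,"x": -0.9,"y": -0.3,"z": 0,"wx": 0,"wy": 0,"wz": 0},
    {"hand": 10,"x": -0.7,"y": -0.2,"z": 0,"wx": 0,"wy": 0,"wz": 0},
    {"hand": 10,"x": -0.4,"y": 0,"z": 0,"wx": 0,"wy": 0,"wz": 0},
    {"hand": 10,"x": 0,"y": 0,"z": 0,"wx": 0,"wy": 0,"wz": 0},
    {"hand": 10,"x": 0,"y": 0,"z": 0,"wx": 0,"wy": 0,"wz": 0},
    {"hand": 10,"x": 0,"y": 0,"z": 0,"wx": 0,"wy": 0,"wz": 0},
  ],
)

```text
time_s: 7.3
position: [0.5178, -0.2803, 0.1274]
tcp_rot: [[0.005, 1.0, -0.001], [1.0, -0.005, 0.001], [0.001, -0.001, -1.0]]
force: [-0.4, 0.2, -2.2]
opening: 0.249
```

```bash
python3 - <<'E'
from h import *
np.set_printoptions(precision=4,suppress=True)
c,st=wcap("w2"); print(st["position"],st["time_s"],st["tcp_rot"])
P=fcloud(c)
m=(P[...,2]>.032)&(P[...,2]<.043)&(abs(P[...,0]-.519)<.042)&(abs(P[...,1]+.282)<.06)
q=P[m]; print("socket",len(q),q.min(0),q.max(0),cv2.minAreaRect(q[:,:2].astype(np.float32)*1000))
m=(P[...,2]>.05)&(P[...,2]<.17)&(abs(P[...,0]-.519)<.03)&(abs(P[...,1]+.282)<.05)
q=P[m]; print("block",len(q),q.min(0),q.max(0))
im=cv2.resize(c["image"][80:330,140:400,::-1],None,fx=3,fy=3,interpolation=cv2.INTER_CUBIC); cv2.imwrite("pics/w2c.png",im[:600])
E
```

```text
[ 0.5178 -0.2803  0.1274] 7.3 [[ 0.0048  1.     -0.0006]
 [ 1.     -0.0048  0.0009]
 [ 0.0009 -0.0006 -1.    ]]
socket 3714 [ 0.4822 -0.3146  0.032 ] [ 0.5551 -0.2438  0.0409] ((518.6005249023438, -279.15545654296875), (70.58377838134766, 72.79979705810547), 89.77948760986328)
block 3988 [ 0.4965 -0.3008  0.0997] [ 0.54   -0.2576  0.17  ]
```

View pics/w2c.png

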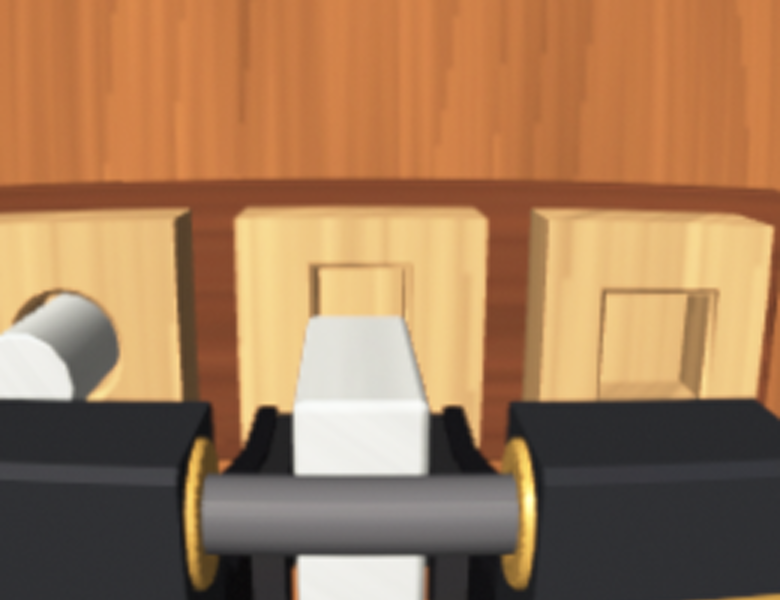

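```bash
python3 - <<'E'
from h import *
np.set_printoptions(precision=4,suppress=True)
c=load("w2"); F=lambda x,y:(140+x/3-.33,80+y/3-.33)
for n,p,z in [("pk L",(311,264),.038),("pk R",(410,264),.038),("sock L",(237,209),.038),("sock R",(486,209),.038),("blk bl",(311,318),.0975),("blk br",(407,318),.0975),("pkL low",(313,310),.038),("sqL",(602,290),.038),("sqR",(717,290),.038)]: print(n,fatz(c,*F(*p),z))
E
```

```text
pk L [ 0.5045 -0.2578  0.038 ]
pk R [ 0.5329 -0.2579  0.038 ]
sock L [ 0.4835 -0.2416  0.038 ]
sock R [ 0.5546 -0.2419  0.038 ]
blk bl [ 0.5076 -0.2594  0.0975]
blk br [ 0.529  -0.2595  0.0975]
pkL low [ 0.5048 -0.2714  0.038 ]
sqL [ 0.5902 -0.2656  0.038 ]
sqR [ 0.6275 -0.2654  0.038 ]
```

>>> move_arm(
  moves=[
    {"hand": 10,"x": 0,"y": 0,"z": 0.6,"wx": 0,"wy": 0,"wz": 0},
    {"hand": 10,"x": 0,"y": 0,"z": 0.7,"wx": 0,"wy": 0,"wz": 0},
    {"hand": 10,"x": 0,"y": 0,"z": 0.5,"wx": 0,"wy": 0,"wz": 0},
    {"hand": 10,"x": 0,"y": 0,"z": 0.3,"wx": 0,"wy": 0,"wz": 0},
    {"hand": 10,"x": 0,"y": 0,"z": 0.3,"wx": 0,"wy": 0,"wz": 0},
    {"hand": 10,"x": 0,"y": 0,"z": 0.2,"wx": 0,"wy": 0,"wz": 0},
    {"hand": 10,"x": 0,"y": 0,"z": 0.2,"wx": 0,"wy": 0,"wz": 0},
    {"hand": 10,"x": 0,"y": 0,"z": 0.2,"wx": 0,"wy": 0,"wz": 0},
    {"hand": 10,"x": 0,"y": 0,"z": 0.1,"wx": 0,"wy": 0,"wz": 0},
    {"hand": 10,"x": 0,"y": 0,"z": 0,"wx": 0,"wy": 0,"wz": 0},
  ],
)

```text
time_s: 8.35
position: [0.5175, -0.2814, 0.0498]
tcp_rot: [[0.006, 1.0, -0.0], [1.0, -0.006, 0.0], [0.0, -0.0, -1.0]]
force: [-0.6, -0.3, -1.1]
opening: 0.252
```

>>> move_arm(
  moves=[
    {"hand": 10,"x": 0,"y": 0,"z": 0.1,"wx": 0,"wy": 0,"wz": 0},
    {"hand": 10,"x": 0,"y": 0,"z": 0.05,"wx": 0,"wy": 0,"wz": 0},
    {"hand": 10,"x": 0,"y": 0,"z": 0,"wx": 0,"wy": 0,"wz": 0},
  ],
)

```text
time_s: 8.65
position: [0.5177, -0.2814, 0.0463]
tcp_rot: [[0.006, 1.0, -0.0], [1.0, -0.006, -0.0], [-0.0, -0.0, -1.0]]
force: [-0.0, 0.1, -2.8]
opening: 0.255
```

>>> move_arm(
  moves=[
    {"hand": 45,"x": 0,"y": 0,"z": 0,"wx": 0,"wy": 0,"wz": 0},
    {"hand": 45,"x": 0,"y": 0,"z": 0,"wx": 0,"wy": 0,"wz": 0},
    {"hand": 45,"x": 0,"y": 0,"z": 0,"wx": 0,"wy": 0,"wz": 0},
    {"hand": 45,"x": 0,"y": 0,"z": 0,"wx": 0,"wy": 0,"wz": 0},
    {"hand": 45,"x": 0,"y": 0,"z": -0.5,"wx": 0,"wy": 0,"wz": 0},
    {"hand": 45,"x": 0,"y": 0,"z": -0.8,"wx": 0,"wy": 0,"wz": 0},
    {"hand": 45,"x": 0,"y": 0,"z": -0.9,"wx": 0,"wy": 0,"wz": 0},
    {"hand": 0,"x": 0,"y": 0,"z": -0.9,"wx": 0,"wy": 0,"wz": 0},
    {"hand": 0,"x": 0,"y": 0,"z": 0,"wx": 0,"wy": 0,"wz": 0},
  ],
)

```text
time_s: 9.55
position: [0.5198, -0.283, 0.1278]
tcp_rot: [[0.006, 1.0, 0.006], [1.0, -0.006, -0.005], [-0.005, 0.006, -1.0]]
force: [0.9, -1.3, 1.0]
opening: 0.407
```

```bash
python3 - <<'E'
from h import *
np.set_printoptions(precision=4,suppress=True)
c,st=wcap("w3"); print(st["position"],st["time_s"],st["force"])
P=fcloud(c)
m=(P[...,2]>.07)&(P[...,2]<.09)&(abs(P[...,0]-.519)<.04)&(abs(P[...,1]+.282)<.05)
q=P[m]; print("block",len(q),np.median(q,0),cv2.minAreaRect(q[:,:2].astype(np.float32)*1000))
E
```

```text
[ 0.5198 -0.283   0.1278] 9.55 [ 0.8642 -1.3479  0.9768]
block 1633 [ 0.5179 -0.279   0.0765] ((517.7631225585938, -280.99652099609375), (21.969181060791016, 43.853946685791016), 0.23239566385746002)
```

View pics/w3.png

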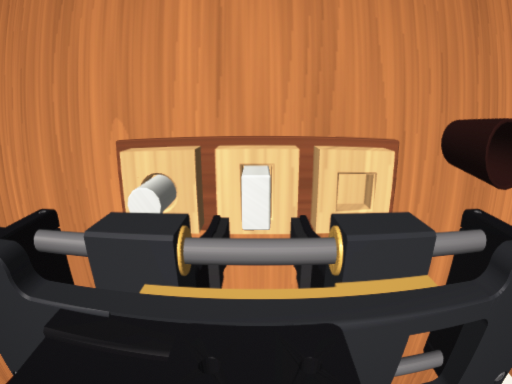

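>>> move_arm(
  moves=[
    {"hand": 0,"x": 0.3,"y": 0,"z": -0.9,"wx": 0,"wy": 0,"wz": 0},
    {"hand": 0,"x": 0.6,"y": 0.1,"z": -0.9,"wx": 0,"wy": 0,"wz": 0},
    {"hand": 0,"x": 1.0,"y": 0.1,"z": -0.9,"wx": 0,"wy": 0,"wz": 0},
    {"hand": 0,"x": 1.0,"y": 0.1,"z": -0.9,"wx": 0,"wy": 0,"wz": 0},
    {"hand": 0,"x": 1.0,"y": 0.1,"z": -0.4,"wx": 0,"wy": 0,"wz": 0},
    {"hand": 0,"x": 1.0,"y": 0.1,"z": 0,"wx": 0,"wy": 0,"wz": 0},
    {"hand": 0,"x": 1.0,"y": 0.1,"z": 0,"wx": 0,"wy": 0,"wz": 0},
    {"hand": 0,"x": 1.0,"y": 0.1,"z": 0,"wx": 0,"wy": 0,"wz": 0},
    {"hand": 0,"x": 1.0,"y": 0.1,"z": 0,"wx": 0,"wy": 0,"wz": 0},
    {"hand": 0,"x": 1.0,"y": 0.1,"z": 0,"wx": 0,"wy": 0,"wz": 0},
    {"hand": 0,"x": 1.0,"y": 0.1,"z": 0,"wx": 0,"wy": 0,"wz": 0},
    {"hand": 0,"x": 1.0,"y": 0.1,"z": 0,"wx": 0,"wy": 0,"wz": 0},
    {"hand": 0,"x": 1.0,"y": 0.1,"z": 0,"wx": 0,"wy": 0,"wz": 0},
    {"hand": 0,"x": 1.0,"y": 0.1,"z": 0,"wx": 0,"wy": 0,"wz": 0},
    {"hand": 0,"x": 1.0,"y": 0.1,"z": 0,"wx": 0,"wy": 0,"wz": 0},
    {"hand": 0,"x": 1.0,"y": 0.1,"z": 0,"wx": 0,"wy": 0,"wz": 0},
    {"hand": 0,"x": 1.0,"y": 0.1,"z": 0,"wx": 0,"wy": 0,"wz": 0},
    {"hand": 0,"x": 1.0,"y": 0.1,"z": 0,"wx": 0,"wy": 0,"wz": 0},
    {"hand": 0,"x": 1.0,"y": 0.1,"z": 0,"wx": 0,"wy": 0,"wz": 0},
    {"hand": 0,"x": 1.0,"y": 0.1,"z": 0,"wx": 0,"wy": 0,"wz": 0},
  ],
)

```text
time_s: 11.6
position: [0.5671, 0.1917, 0.2226]
tcp_rot: [[0.006, 1.0, -0.002], [1.0, -0.006, -0.0], [-0.0, -0.002, -1.0]]
force: [0.5, -0.0, -1.0]
opening: 0.005
```

>>> move_arm(
  moves=[
    {"hand": 0,"x": 0,"y": 0,"z": 0.9,"wx": 0,"wy": 0,"wz": 0},
    {"hand": 0,"x": 0,"y": 0,"z": 0.9,"wx": 0,"wy": 0,"wz": 0},
    {"hand": 0,"x": 0,"y": 0,"z": 0.9,"wx": 0,"wy": 0,"wz": 0},
    {"hand": 0,"x": -0.3,"y": 0,"z": 0.6,"wx": 0,"wy": 0,"wz": 0},
    {"hand": 0,"x": -0.5,"y": 0,"z": 0,"wx": 0,"wy": 0,"wz": 0},
    {"hand": 0,"x": -0.5,"y": 0,"z": 0,"wx": 0,"wy": 0,"wz": 0},
    {"hand": 0,"x": -0.5,"y": 0,"z": 0,"wx": 0,"wy": 0,"wz": 0},
    {"hand": 0,"x": -0.5,"y": 0,"z": 0,"wx": 0,"wy": 0,"wz": 0},
    {"hand": 0,"x": -0.5,"y": 0,"z": 0,"wx": 0,"wy": 0,"wz": 0},
    {"hand": 0,"x": -0.5,"y": 0,"z": 0,"wx": 0,"wy": 0,"wz": 0},
    {"hand": 0,"x": -0.5,"y": 0,"z": 0,"wx": 0,"wy": 0,"wz": 0},
    {"hand": 0,"x": -0.5,"y": 0,"z": 0,"wx": 0,"wy": 0,"wz": 0},
  ],
)

```text
time_s: 12.8
position: [0.5671, 0.0822, 0.1415]
tcp_rot: [[0.006, 1.0, -0.0], [1.0, -0.006, 0.0], [0.0, -0.0, -1.0]]
force: [-0.4, 1.8, 1.5]
opening: 0.005
```

```bash
python3 - <<'E'
from h import *
s=vision.capture("side"); cv2.imwrite("pics/s4.png",s["image"][:,:,::-1]); print(bot.read_state()["position"],bot.read_state()["force"])
E
```

```text
[0.56709017 0.0801601  0.14118245] [-1.19502967 -1.01784261  1.17422632]
```

View pics/s4.png

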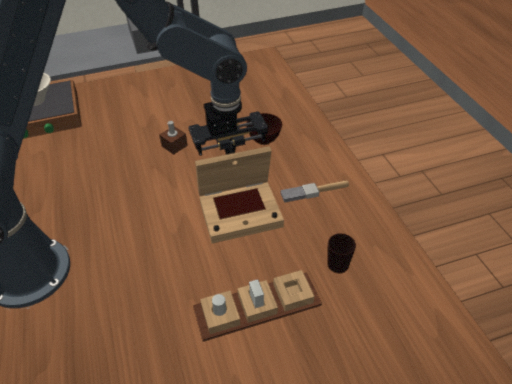

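>>> move_arm(
  moves=[
    {"hand": 0,"x": -0.5,"y": 0,"z": 0,"wx": 0,"wy": 0,"wz": 0},
    {"hand": 0,"x": -0.5,"y": 0,"z": 0,"wx": 0,"wy": 0,"wz": 0},
    {"hand": 0,"x": -0.5,"y": 0,"z": 0,"wx": 0,"wy": 0,"wz": 0},
    {"hand": 0,"x": -0.5,"y": 0,"z": 0,"wx": 0,"wy": 0,"wz": 0},
    {"hand": 0,"x": -0.5,"y": 0,"z": 0,"wx": 0,"wy": 0,"wz": 0},
    {"hand": 0,"x": -0.5,"y": 0,"z": 0,"wx": 0,"wy": 0,"wz": 0},
    {"hand": 0,"x": -0.5,"y": 0,"z": 0,"wx": 0,"wy": 0,"wz": 0},
    {"hand": 0,"x": -0.5,"y": 0,"z": 0,"wx": 0,"wy": 0,"wz": 0},
    {"hand": 0,"x": -0.3,"y": 0,"z": 0,"wx": 0,"wy": 0,"wz": 0},
    {"hand": 0,"x": 0,"y": 0,"z": 0,"wx": 0,"wy": 0,"wz": 0},
  ],
)

```text
time_s: 13.85
position: [0.5669, -0.0256, 0.1413]
tcp_rot: [[0.007, 1.0, 0.0], [1.0, -0.007, -0.0], [-0.0, 0.0, -1.0]]
force: [-0.7, 0.3, 0.5]
opening: 0.004
```

```bash
python3 - <<'E'
from h import *
s=vision.capture("side"); cv2.imwrite("pics/s5.png",s["image"][:,:,::-1]); print(bot.read_state()["position"],bot.read_state()["force"])
E
```

```text
[ 0.5667332  -0.02478987  0.14132038] [-0.00808963  0.11487421  0.50526893]
```

View pics/s5.png

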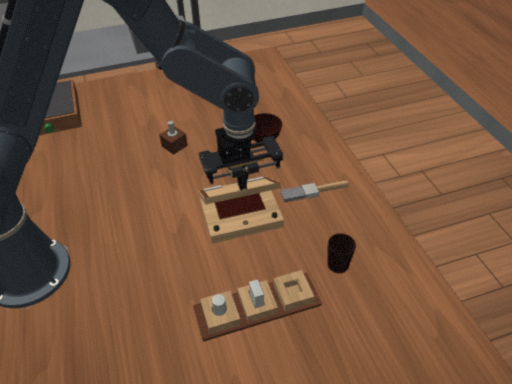

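>>> move_arm(
  moves=[
    {"hand": 50,"x": 0.4,"y": -0.1,"z": -0.4,"wx": 0,"wy": 0,"wz": 0},
    {"hand": 50,"x": 1.0,"y": -0.3,"z": -0.4,"wx": 0,"wy": 0,"wz": 0},
    {"hand": 50,"x": 1.0,"y": -0.3,"z": 0,"wx": 0,"wy": 0,"wz": 0},
    {"hand": 50,"x": 1.0,"y": -0.3,"z": 0,"wx": 0,"wy": 0,"wz": 0},
    {"hand": 50,"x": 1.0,"y": -0.3,"z": 0,"wx": 0,"wy": 0,"wz": 0},
    {"hand": 50,"x": 1.0,"y": -0.3,"z": 0,"wx": 0,"wy": 0,"wz": 0},
    {"hand": 50,"x": 1.0,"y": -0.3,"z": 0,"wx": 0,"wy": 0,"wz": 0},
    {"hand": 50,"x": 1.0,"y": -0.3,"z": 0,"wx": 0,"wy": 0,"wz": 0},
    {"hand": 50,"x": 1.0,"y": -0.3,"z": 0,"wx": 0,"wy": 0,"wz": 0},
    {"hand": 50,"x": 1.0,"y": -0.3,"z": 0,"wx": 0,"wy": 0,"wz": 0},
    {"hand": 50,"x": 1.0,"y": -0.3,"z": 0,"wx": 0,"wy": 0,"wz": 0},
    {"hand": 50,"x": 1.0,"y": -0.3,"z": 0,"wx": 0,"wy": 0,"wz": 0},
    {"hand": 50,"x": 1.0,"y": -0.3,"z": 0,"wx": 0,"wy": 0,"wz": 0},
    {"hand": 50,"x": 1.0,"y": -0.3,"z": 0,"wx": 0,"wy": 0,"wz": 0},
    {"hand": 50,"x": 1.0,"y": -0.3,"z": 0,"wx": 0,"wy": 0,"wz": 0},
    {"hand": 50,"x": 1.0,"y": -0.4,"z": 0,"wx": 0,"wy": 0,"wz": 0},
    {"hand": 50,"x": 0,"y": 0,"z": 0,"wx": 0,"wy": 0,"wz": 0},
    {"hand": 50,"x": 0,"y": 0,"z": 0,"wx": 0,"wy": 0,"wz": 0},
  ],
)

```text
time_s: 15.7
position: [0.4503, 0.3625, 0.1618]
tcp_rot: [[0.003, 1.0, 0.0], [1.0, -0.003, -0.0], [-0.0, 0.0, -1.0]]
force: [0.3, -0.2, -0.2]
opening: 0.574
```

```bash
python3 - <<'E'
from h import *
np.set_printoptions(precision=4,suppress=True)
c,st=wcap("w5"); print(st["position"],st["time_s"])
s=vision.capture("side"); cv2.imwrite("pics/s6.png",s["image"][:,:,::-1]); np.savez("pics/side6.npz",**s)
P=fcloud(c)
m=(P[...,2]>.09)&(P[...,2]<.103)&(abs(P[...,0]-.4555)<.03)&(abs(P[...,1]-.36)<.03)
q=P[m]; print("pin",len(q),q.mean(0),cv2.minEnclosingCircle(q[:,:2].astype(np.float32)*1000))
im=cv2.resize(c["image"][110:300,160:360,::-1],None,fx=3,fy=3,interpolation=cv2.INTER_CUBIC); cv2.imwrite("pics/w5c.png",im)
E
```

```text
[0.4503 0.3625 0.1618] 15.7
pin 386 [0.4557 0.3627 0.0953] ((455.9249572753906, 362.01898193359375), 9.12912368774414)
```

View pics/w5c.png

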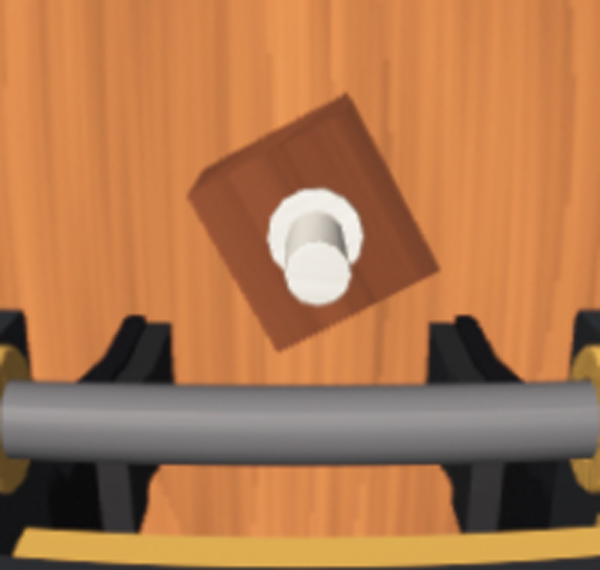

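View pics/s6.png

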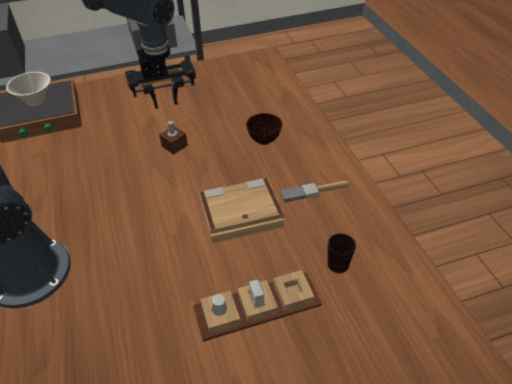

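>>> move_arm(
  moves=[
    {"hand": 50,"x": 0,"y": 0.22,"z": 0.3,"wx": 0,"wy": 0,"wz": 0},
    {"hand": 50,"x": 0,"y": 0,"z": 0.8,"wx": 0,"wy": 0,"wz": 0},
    {"hand": 50,"x": 0,"y": 0,"z": 0.8,"wx": 0,"wy": 0,"wz": 0},
    {"hand": 50,"x": 0,"y": 0,"z": 0.8,"wx": 0,"wy": 0,"wz": 0},
    {"hand": 50,"x": 0,"y": 0,"z": 0.7,"wx": 0,"wy": 0,"wz": 0},
    {"hand": 50,"x": 0,"y": 0,"z": 0.5,"wx": 0,"wy": 0,"wz": 0},
    {"hand": 50,"x": 0,"y": 0,"z": 0,"wx": 0,"wy": 0,"wz": 0},
    {"hand": 50,"x": 0,"y": 0,"z": 0,"wx": 0,"wy": 0,"wz": 0},
  ],
)

```text
time_s: 16.6
position: [0.4573, 0.3611, 0.0637]
tcp_rot: [[0.006, 1.0, -0.0], [1.0, -0.006, -0.0], [-0.0, -0.0, -1.0]]
force: [0.3, -0.4, 0.1]
opening: 0.576
```

>>> move_arm(
  moves=[
    {"hand": 5,"x": 0,"y": 0,"z": 0,"wx": 0,"wy": 0,"wz": 0},
    {"hand": 5,"x": 0,"y": 0,"z": 0,"wx": 0,"wy": 0,"wz": 0},
    {"hand": 5,"x": 0,"y": 0,"z": 0,"wx": 0,"wy": 0,"wz": 0},
    {"hand": 5,"x": 0,"y": 0,"z": 0,"wx": 0,"wy": 0,"wz": 0},
    {"hand": 5,"x": 0,"y": 0,"z": 0,"wx": 0,"wy": 0,"wz": 0},
    {"hand": 5,"x": 0,"y": 0,"z": 0,"wx": 0,"wy": 0,"wz": 0},
    {"hand": 5,"x": 0,"y": 0,"z": 0,"wx": 0,"wy": 0,"wz": 0},
    {"hand": 5,"x": 0,"y": 0,"z": 0,"wx": 0,"wy": 0,"wz": 0},
    {"hand": 5,"x": 0,"y": 0,"z": 0,"wx": 0,"wy": 0,"wz": 0},
  ],
)

```text
time_s: 17.5
position: [0.4565, 0.3614, 0.0641]
tcp_rot: [[0.006, 1.0, -0.001], [1.0, -0.006, -0.0], [-0.0, -0.001, -1.0]]
force: [-2.8, -0.8, 5.6]
opening: 0.199
```

>>> move_arm(
  moves=[
    {"hand": 5,"x": 0,"y": 0,"z": -0.3,"wx": 0,"wy": 0,"wz": 0},
    {"hand": 5,"x": 0,"y": 0,"z": -0.7,"wx": 0,"wy": 0,"wz": 0},
    {"hand": 5,"x": 0,"y": 0,"z": -0.8,"wx": 0,"wy": 0,"wz": 0},
    {"hand": 5,"x": 0,"y": 0,"z": -0.8,"wx": 0,"wy": 0,"wz": 0},
    {"hand": 5,"x": -0.3,"y": 0.1,"z": -0.6,"wx": 0,"wy": 0,"wz": 0},
    {"hand": 5,"x": -0.9,"y": 0.3,"z": 0,"wx": 0,"wy": 0,"wz": 0},
    {"hand": 5,"x": -1,"y": 0.3,"z": 0,"wx": 0,"wy": 0,"wz": 0},
    {"hand": 5,"x": -1,"y": 0.3,"z": 0,"wx": 0,"wy": 0,"wz": 0},
    {"hand": 5,"x": -1,"y": 0.3,"z": 0,"wx": 0,"wy": 0,"wz": 0},
    {"hand": 5,"x": -1,"y": 0.3,"z": 0,"wx": 0,"wy": 0,"wz": 0},
    {"hand": 5,"x": -1,"y": 0.3,"z": 0,"wx": 0,"wy": 0,"wz": 0},
    {"hand": 5,"x": -1,"y": 0.3,"z": 0,"wx": 0,"wy": 0,"wz": 0},
    {"hand": 5,"x": -1,"y": 0.3,"z": 0,"wx": 0,"wy": 0,"wz": 0},
    {"hand": 5,"x": -1,"y": 0.3,"z": 0,"wx": 0,"wy": 0,"wz": 0},
    {"hand": 5,"x": -1,"y": 0.3,"z": 0,"wx": 0,"wy": 0,"wz": 0},
    {"hand": 5,"x": -1,"y": 0.3,"z": 0,"wx": 0,"wy": 0,"wz": 0},
    {"hand": 5,"x": -1,"y": 0.3,"z": 0,"wx": 0,"wy": 0,"wz": 0},
    {"hand": 5,"x": -1,"y": 0.3,"z": 0,"wx": 0,"wy": 0,"wz": 0},
    {"hand": 5,"x": 0,"y": 0,"z": 0,"wx": 0,"wy": 0,"wz": 0},
    {"hand": 5,"x": 0,"y": 0,"z": 0,"wx": 0,"wy": 0,"wz": 0},
  ],
)

```text
time_s: 19.5
position: [0.5549, 0.0299, 0.1437]
tcp_rot: [[0.008, 1.0, -0.0], [1.0, -0.008, 0.0], [0.0, -0.0, -1.0]]
force: [-0.1, 0.5, -1.1]
opening: 0.193
```

```bash
python3 - <<'E'
from h import *
np.set_printoptions(precision=4,suppress=True)
c,st=wcap("w6"); print(st["position"],st["time_s"],st["opening"]*87,st["force"])
im=cv2.resize(c["image"][110:300,160:360,::-1],None,fx=3,fy=3,interpolation=cv2.INTER_CUBIC); cv2.imwrite("pics/w6c.png",im)
s=load("side6"); crop(s,190,165,300,245,7,"s6c")
E
```

```text
[0.5549 0.0299 0.1437] 19.5 16.7882645032875 [-0.0782  0.4567 -1.1195]
```

View pics/w6c.png

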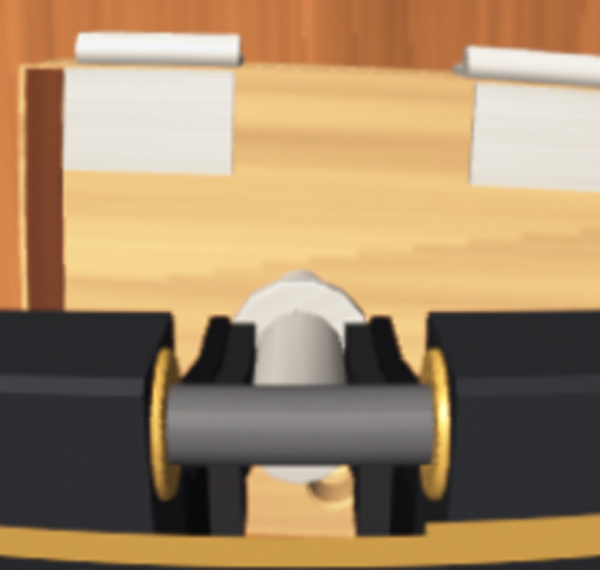

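View pics/s6c.png

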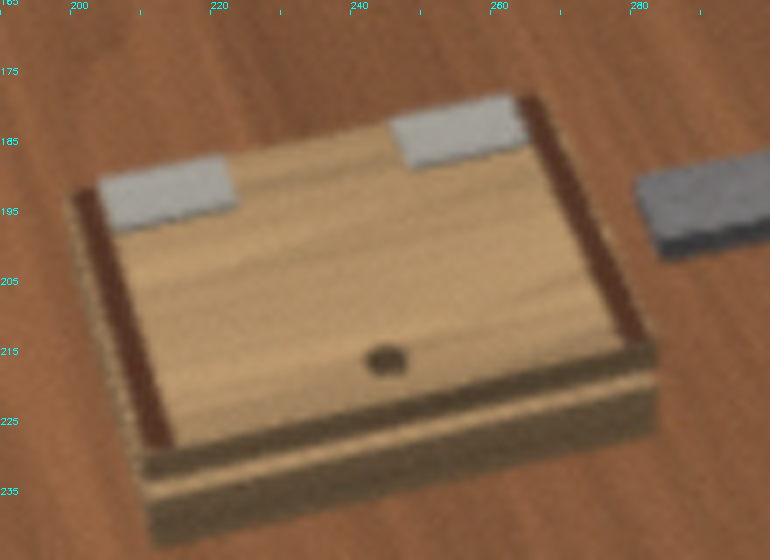

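>>> move_arm(
  moves=[
    {"hand": 5,"x": -0.4,"y": 0.1,"z": 0,"wx": 0,"wy": 0,"wz": 0},
    {"hand": 5,"x": -0.8,"y": 0.1,"z": 0,"wx": 0,"wy": 0,"wz": 0},
    {"hand": 5,"x": -0.9,"y": 0.1,"z": 0.2,"wx": 0,"wy": 0,"wz": 0},
    {"hand": 5,"x": -0.7,"y": 0.1,"z": 0.2,"wx": 0,"wy": 0,"wz": 0},
    {"hand": 5,"x": -0.4,"y": 0,"z": 0.2,"wx": 0,"wy": 0,"wz": 0},
    {"hand": 5,"x": 0,"y": 0,"z": 0.1,"wx": 0,"wy": 0,"wz": 0},
    {"hand": 5,"x": 0,"y": 0,"z": 0,"wx": 0,"wy": 0,"wz": 0},
    {"hand": 5,"x": 0,"y": 0,"z": 0,"wx": 0,"wy": 0,"wz": 0},
  ],
)

```text
time_s: 20.35
position: [0.5642, -0.0484, 0.1262]
tcp_rot: [[0.005, 1.0, -0.001], [1.0, -0.005, 0.001], [0.001, -0.001, -1.0]]
force: [-0.1, 0.6, -2.3]
opening: 0.197
```

```bash
python3 - <<'E'
from h import *
np.set_printoptions(precision=4,suppress=True)
s=load("side6"); print("lid hole side",atz(s,190+386/7-.43,165+360/7-.43,.053))
st=bot.read_state(); print(st["position"],st["tcp_rot"])
s=vision.capture("side"); np.savez("pics/side7.npz",**s); crop(s,190,150,300,245,6,"s7c")
t=vision.capture("top"); np.savez("pics/top7.npz",**t); 
c,st=wcap("w7"); im=cv2.resize(c["image"][110:300,160:360,::-1],None,fx=3,fy=3,interpolation=cv2.INTER_CUBIC); cv2.imwrite("pics/w7c.png",im); print(st["position"])
P=cloud(s)
m=(abs(P[...,0]-.566)<.03)&(abs(P[...,1]+.05)<.04)&(P[...,2]>.06)&(P[...,2]<.10)
v,u=np.nonzero(m)
tipz=st["position"][2]-.0641+.010
print("pred tip",proj(s,[.5655,-.0495,tipz]),tipz)
E
```

```text
lid hole side [ 0.5656 -0.0479  0.053 ]
[ 0.5642 -0.0484  0.1262] [[ 0.005   1.     -0.0007]
 [ 1.     -0.005   0.0005]
 [ 0.0005 -0.0007 -1.    ]]
[ 0.5645 -0.0484  0.1265]
pred tip (np.float64(244.63122820223398), np.float64(211.52315658721804)) 0.072357996803212
```

View pics/s7c.png

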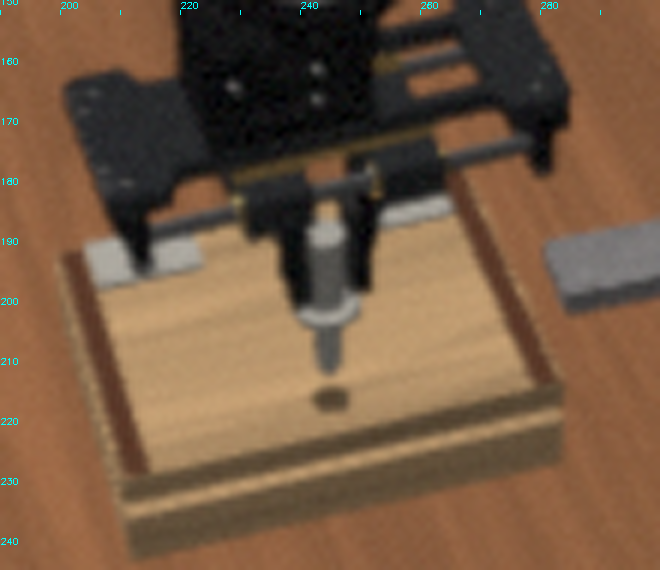

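View pics/w7c.png

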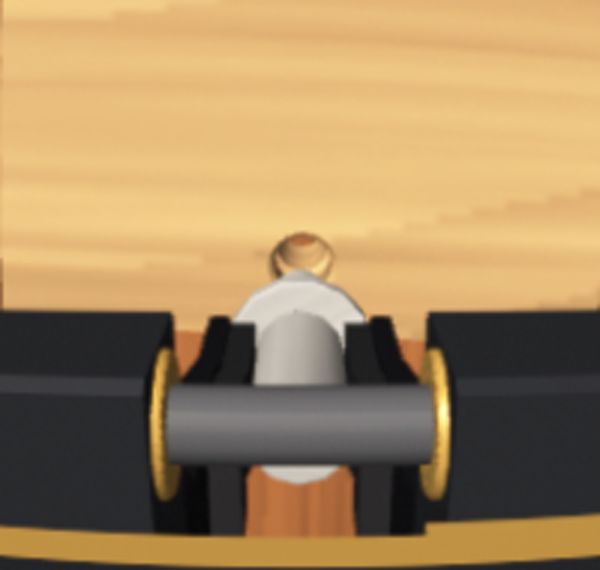

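>>> move_arm(
  moves=[
    {"hand": 5,"x": 0,"y": 0,"z": 0.4,"wx": 0,"wy": 0,"wz": 0},
    {"hand": 5,"x": 0,"y": 0,"z": 0.4,"wx": 0,"wy": 0,"wz": 0},
    {"hand": 5,"x": 0,"y": 0,"z": 0.2,"wx": 0,"wy": 0,"wz": 0},
    {"hand": 5,"x": 0,"y": 0,"z": 0.2,"wx": 0,"wy": 0,"wz": 0},
    {"hand": 5,"x": 0,"y": 0,"z": 0.2,"wx": 0,"wy": 0,"wz": 0},
    {"hand": 5,"x": 0,"y": 0,"z": 0.2,"wx": 0,"wy": 0,"wz": 0},
    {"hand": 5,"x": 0,"y": 0,"z": 0,"wx": 0,"wy": 0,"wz": 0},
  ],
)

```text
time_s: 21.2
position: [0.5641, -0.0491, 0.0855]
tcp_rot: [[0.006, 1.0, -0.001], [1.0, -0.006, 0.0], [0.0, -0.001, -1.0]]
force: [-0.2, 0.3, -2.2]
opening: 0.194
```

>>> move_arm(
  moves=[
    {"hand": 5,"x": 0,"y": 0,"z": 0.2,"wx": 0,"wy": 0,"wz": 0},
    {"hand": 5,"x": 0,"y": 0,"z": 0.2,"wx": 0,"wy": 0,"wz": 0},
    {"hand": 5,"x": 0,"y": 0,"z": 0.2,"wx": 0,"wy": 0,"wz": 0},
    {"hand": 5,"x": 0,"y": 0,"z": 0.1,"wx": 0,"wy": 0,"wz": 0},
    {"hand": 5,"x": 0,"y": 0,"z": 0,"wx": 0,"wy": 0,"wz": 0},
  ],
)

```text
time_s: 21.7
position: [0.5644, -0.0491, 0.0683]
tcp_rot: [[0.006, 1.0, -0.001], [1.0, -0.006, 0.0], [0.0, -0.001, -1.0]]
force: [-1.0, 0.1, -1.2]
opening: 0.199
```

>>> move_arm(
  moves=[
    {"hand": 5,"x": 0,"y": 0,"z": 0.1,"wx": 0,"wy": 0,"wz": 0},
    {"hand": 5,"x": 0,"y": 0,"z": 0.1,"wx": 0,"wy": 0,"wz": 0},
    {"hand": 5,"x": 0,"y": 0,"z": 0.1,"wx": 0,"wy": 0,"wz": 0},
    {"hand": 5,"x": 0,"y": 0,"z": 0,"wx": 0,"wy": 0,"wz": 0},
    {"hand": 5,"x": 0,"y": 0,"z": 0,"wx": 0,"wy": 0,"wz": 0},
  ],
)

```text
time_s: 22.2
position: [0.5648, -0.0498, 0.062]
tcp_rot: [[0.005, 1.0, 0.001], [1.0, -0.005, -0.001], [-0.001, 0.001, -1.0]]
force: [-1.7, -1.2, 6.2]
opening: 0.196
```

>>> move_arm(
  moves=[
    {"hand": 5,"x": 0,"y": 0,"z": 0.1,"wx": 0,"wy": 0,"wz": 0},
    {"hand": 5,"x": 0,"y": 0,"z": 0.1,"wx": 0,"wy": 0,"wz": 0},
    {"hand": 5,"x": 0,"y": 0,"z": 0,"wx": 0,"wy": 0,"wz": 0},
    {"hand": 5,"x": 0,"y": 0,"z": 0,"wx": 0,"wy": 0,"wz": 0},
  ],
)

```text
time_s: 22.6
position: [0.5651, -0.0505, 0.0592]
tcp_rot: [[0.005, 1.0, 0.002], [1.0, -0.005, -0.002], [-0.002, 0.002, -1.0]]
force: [-5.8, -2.8, 18.7]
opening: 0.198
```

```bash
python3 - <<'E'
from h import *
np.set_printoptions(precision=4,suppress=True)
s=vision.capture("side"); np.savez("pics/side8.npz",**s); crop(s,190,150,300,245,6,"s8c")
st=bot.read_state(); print(st["time_s"],st["position"],st["force"],st["qvel"])
E
```

```text
22.65 [ 0.5651 -0.0505  0.0593] [-5.2286 -3.7301 19.2324] [ 0.0713 -0.0788  0.0554 -0.0164 -0.0804  0.0402]
```

View pics/s8c.png

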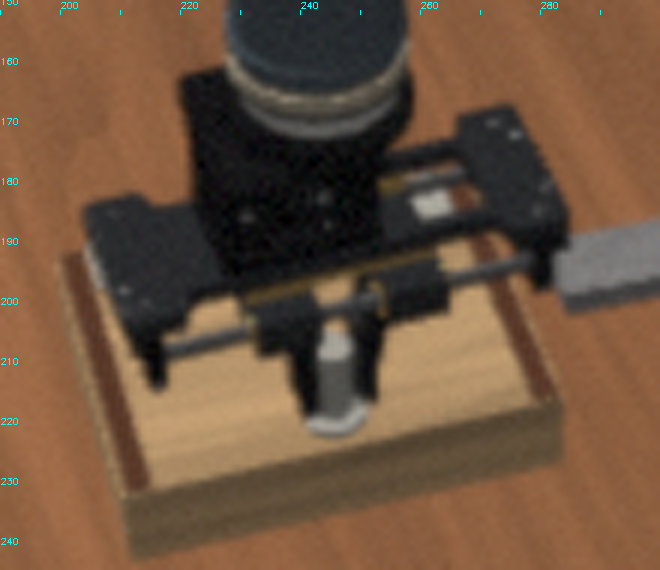

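```bash
python3 - <<'E'
from h import *
np.set_printoptions(precision=4,suppress=True)
t=vision.capture("top"); np.savez("pics/top9.npz",**t); cv2.imwrite("pics/t9.png",t["image"][:,:,::-1])
a=load("side0");b=load("side8"); d=(abs(a["image"].astype(int)-b["image"]).sum(2)>60).astype(np.uint8)*255; cv2.imwrite("pics/d9.png",d)
P=cloud(b)
m=(P[...,2]>.072)&(P[...,2]<.085)&(abs(P[...,0]-.519)<.03)&(abs(P[...,1]+.282)<.04); q=P[m]; print("block",len(q),q.mean(0))
u,v=proj(b,[.5655,-.0495,.092]); print("expected grip top px",u,v, "crop",(u-190)*6,(v-150)*6); print("rim collar top ctr crop",[(k-o)*6 for k,o in zip(proj(b,[.5655,-.0495,.052]),(190,150))])
st=bot.read_state(); print(st["time_s"],st["position"],st["force"])
E
```

```text
block 170 [ 0.5172 -0.2842  0.0762]
expected grip top px 244.3984895985123 206.40885679886594 crop 326.3909375910738 338.45314079319564
rim collar top ctr crop [np.float64(329.2021965714192), np.float64(400.22897418857093)]
22.7 [ 0.5651 -0.0505  0.0593] [-5.4187 -3.2661 20.5285]
```

View pics/d9.png

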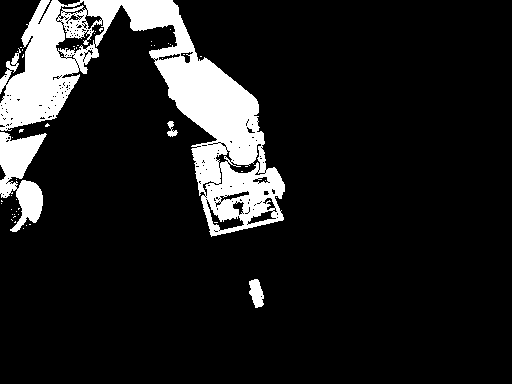

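```bash
python3 - <<'E'
from h import *
np.set_printoptions(precision=4,suppress=True)
for n in("side6","side8"):
    b=load(n);P=cloud(b)
    m=(P[...,2]>.035)&(P[...,2]<.065)&(P[...,0]>.49)&(P[...,0]<.64)&(P[...,1]>-.066)&(P[...,1]<.05); q=P[m]
    A=np.c_[q[:,0]-.566,q[:,1]+.05,np.ones(len(q))]
    for _ in range(4):
        k=np.linalg.lstsq(A,q[:,2],rcond=None)[0]; r=abs(A@k-q[:,2])<.0025; A=A[r];q=q[r]
    print(n,len(q),k)
E
```

```text
side6 1354 [ 0.001  -0.0457  0.0535]
side8 622 [-0.0007 -0.0028  0.0461]
```

```bash
python3 - <<'E'
from h import *
from rig import order
print(order.hand_in()); st=bot.read_state(); print(st["time_s"],st["position"],st["force"])
E
```

```text
the job is handed in; nothing more can be done
None
the job is handed in; nothing more can be done
```

The job is handed in at about 22.7 s. The setting block is down in the middle (long) slot, the press is swung shut, the pin is through both holes, and the arm is still gripping the pin and pressing with about 20 N. The hand-in gave no verdict.

What the last checks showed:
- **Block:** its top is at about 76 mm, which means fully down. It sits within about 2 to 3 mm of the slot centre.
- **Press:** the upper half's slope fell from 0.046 to 0.003 rad and its face is at 46 mm, so it is fully shut. The gap seen earlier is gone.
- **Pin:** the gripper height puts the pin's tip at about 5 to 7 mm above the table.
- **Bowl, cup, brush and round gauge:** comparing the side camera's first and last pictures shows no movement where they can be seen. The gripper covers the brush's near end.

Two small disagreements: in the last side picture the pin appears about 2 to 3 mm off where I had worked it out, and there was a sideways force of about 6 N. With the lid down flat and the collar on it, the hole itself keeps the pin within tolerance.

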